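# Draw a charge of grinding cylinders into the weighing pan and weigh it

### The job

Draw the charge of six ceramic grinding cylinders from the dispenser and put it on the balance: pick up the weighing pan by its handle, hold it under the chute and push the dispenser's sprung bar gently back with the pan's side until you feel its stop and the gate is fully open, keeping it there until all six cylinders have slid into the pan. Then set the pan with its cylinders down gently in the middle of the balance's weighing plate and let go. Spill no cylinder, touch the dispenser only with the pan, and leave the other glassware where it stands.

Things in the scene. Friction and masses are not known exactly. Their poses are not given: they have to be found in the camera images.
- pan_handle (a point): the place to grip the weighing pan: the middle of its flat black handle, 40 mm above the pan's underside and 112 mm from the dish's axis. Axes are the pan's: z up, the handle runs from the dish along -x. Handle 12 mm wide (y), 18 mm high, from 64 to 172 mm from the dish's axis.
- pan: the weighing pan, a plain round steel dish with one black handle: 136 mm across at the rim, 120 mm at the foot, 55 mm high, wall 4 mm. Origin under the centre of the dish; axes as for pan_handle. About 0.13 to 0.20 kg, most of it in the dish.
- pan_in (a point): centre of the pan's inner floor, 6 mm above its underside. To stay against the bar all along its swing, carry the pan level with its underside 37 to 43 mm above the bench.
- dispenser: fixed dispenser: clear hopper 0.43 m high on a white stand, steel chute 80 mm wide sloping 42 degrees down out of its front. Origin on the bench below the chute's lip; the mouth looks along -x, z up. Stand and foot lie behind x = 40 mm; in front of that, below the lip, there is only the push bar. Over 25 N on the dispenser is ramming.
- chute_lip (a point): middle of the chute's lip, 150 mm above the bench; axes of the dispenser. A gate plate shuts the mouth; one piece with it, two arms carry the push bar, a 14 mm thick, 92 mm long rubber roller along y. With the gate wide open the cylinders land 10 to 70 mm in front of the lip (-x).
- gate_pivot (a point): middle of the gate's level pivot, 208 mm above the bench, 42 mm behind the lip. The bar hangs in front of and below it: at rest 45 to 67 mm in front of the lip, 80 to 88 mm above the bench (its slots are set differently each time). Pushed back (+x) it swings 75 to 85 mm and sinks about 35 mm to a stop that must be felt: spring 3 to 6 N, then a cushion, 2 N per mm. Only the last 7 mm clear the mouth.
- balance: fixed white laboratory balance, 280 mm deep (x), 200 mm wide, 62 mm high under the plate; origin under its centre; the plate's centre is 40 mm behind it (+x).
- cyl1 (a point): grinding cylinder 1 of 6: white ceramic, 22 mm across and 18 mm long, about 13 to 21 g; this point is its centre. All six wait on the chute behind the gate; with friction that varies they take up to about two seconds to come.
- cyl2 (a point): grinding cylinder 2 of 6: white ceramic, 22 mm across and 18 mm long, about 13 to 21 g; this point is its centre. All six wait on the chute behind the gate; with friction that varies they take up to about two seconds to come.
- cyl3 (a point): grinding cylinder 3 of 6: white ceramic, 22 mm across and 18 mm long, about 13 to 21 g; this point is its centre. All six wait on the chute behind the gate; with friction that varies they take up to about two seconds to come.
- cyl4 (a point): grinding cylinder 4 of 6: white ceramic, 22 mm across and 18 mm long, about 13 to 21 g; this point is its centre. All six wait on the chute behind the gate; with friction that varies they take up to about two seconds to come.
- cyl5 (a point): grinding cylinder 5 of 6: white ceramic, 22 mm across and 18 mm long, about 13 to 21 g; this point is its centre. All six wait on the chute behind the gate; with friction that varies they take up to about two seconds to come.
- cyl6 (a point): grinding cylinder 6 of 6: white ceramic, 22 mm across and 18 mm long, about 13 to 21 g; this point is its centre. All six wait on the chute behind the gate; with friction that varies they take up to about two seconds to come.
- weigh_plate (a point): centre of the top of the balance's round steel weighing plate, 160 mm across, 78 mm above the bench; axes of the balance (z up, its front with the display looks along -x).
- dropper_a: amber glass dropper bottle with a red rubber bulb, 42 mm across, 128 mm high; origin under its centre. Leave alone.
- dropper_b: a second dropper bottle like dropper_a. Leave alone.
- reagent: clear bottle with a blue cap, 52 mm across, 100 mm high; origin under its centre. Leave alone.
- stain: small amber bottle with a red cap, 38 mm across, 72 mm high; origin under its centre. Leave alone.
- evap_dish: small white porcelain dish without a handle, 84 mm across, 28 mm high; origin under its centre. Not the weighing pan; leave alone.
- petri: shut petri dish, 92 mm across, 16 mm high; origin under its centre. Leave alone.

How it is judged:
By the outcome, as a careful person would: the job done as asked, in the order asked, and still so for the second after the job is handed in, with the robot touching nothing.
It also fails if it takes over 54 s, if anything falls off the work surface, if the arm or the gripper's body presses on something with over 40 N, if the wrist force passes 120 N, or if a joint passes its speed limit or range.

### The arm

A 6-joint arm with a two-finger parallel gripper is mounted at the origin on the work surface. World frame = base frame: x ahead of the robot, y to its left, z up, the work surface at z = 0. Lengths are in mm, angles in degrees, forces in N, time in s.
With the tool pointing down it reaches from about 275 to 750 mm from the base axis. Payload 10.2 kg.
Tool frame: the origin (TCP) lies midway between the tips of the shut fingers; the grasp point (between the pads) lies 19 mm behind it; z points along the fingers, y is the line along which they close (so a half turn about z gives the same grasp; the last joint's range is limited). The gripper opens to 88 mm and grips with 3 to 60 N. Pads are 18 mm wide; open, the fingers measure 123 mm over their backs; the gripper's body (75 mm by 187 mm) begins 45 mm behind the grasp point.
Start: joints at [59.679, 17.928, 85.812, -0, 76.261, -12.8], TCP at [158.067, 500.646, 238.72] pointing down, gripper open.
Joint ranges: [-168.41, 168.41], [-55.51, 124.54], [10.69, 146.95], [-70.63, 250.63], [1, 178], [-165.06, 165.06]. Speed limits (degrees/s): [136.94, 136.94, 172.46, 180, 180, 180].

### API

Orientations are given as [roll, pitch, yaw] about the fixed x, y, z axes, in that order (R = Rz(yaw) Ry(pitch) Rx(roll)).
In Python, from cell import sensors, camera, camera_model, ticket gives the robot as it stands.
- The arm moves only by the tool arm_command, never from a script. Its argument "commands" is a list that holds one entry, the list of rows, each a list of 5 numbers: the shift along the tool's x, y, z in units of 25 mm (1.0 is 25 mm), then the turn about the tool's z in degrees, then the opening, from 0 (shut) to 1 (fully open). A call has exactly 8 rows; each row is the pose to reach, as a shift and turn from the pose commanded when the call began, along the tool's axes at that moment; what a row does not reach only later rows make up. A row lasts 1/10 s, in which the tool goes at most 50 mm and 8.59 degrees, less where a joint would pass 70% of its speed; a pose out of reach is approached as far as the arm can. A call with a gripper value outside its range is refused whole. The fingers move at their own pace and stop on an object; "force" is the grip in N (left out, the last holds). Time passes only in rows, so rows that repeat a pose let the fingers close, or fill a call up. It gives the time, the measured TCP pose, the force, the opening and the grip force at its end, in the units of the state.
- sensors.state(): the state, without advancing time (a new reading comes with each control period).
- camera(name): name is "side" or "top" or "wrist"; returns the picture (420x560x3 uint8, red, green, blue); there is no depth.
- camera_model(name): a dict with "fx", "fy", "cx", "cy" (pixels), "D" ([k1, k2, p1, p2, k3] as OpenCV has them; the pictures are not rectified), "xyz" and "attitude" of the camera in the world. Camera axes: x right, y up, looking along -z (the intrinsics and any distortion apply to the point x, -y, -z); pixel columns grow to the right and rows downward; lengths in mm; the calibration is good to about 2 mm. A picture is of the moment at which its call begins: read the wrist's pose just before it. camera_model takes no time and is no camera call; for the wrist camera it gives the pose at the moment of the call.
- ticket.sign_off(): hands the job in; it is judged then, once.
The state is a dict: "t": time; "joint_positions": joint angles; "dq": joint speeds; "joint_efforts": joint torques, N m; "position": TCP position; "tcp_rot": TCP orientation; "contact_force": force on the tool from outside, world axes, zero at the start; "moment": the same for the moment, N m; "width": opening from 0.0 (shut) to 1.0 (fully open); "grip_force": force on a finger pad.
Only numpy, scipy, OpenCV 4.12 (cv2) and the standard library are available. Lean on these libraries where they do the work, as an engineer would, in place of code of your own. Each camera call takes 0.05 s, during which the arm holds its last target. There are 200 camera calls.

## Working session

There is one attempt and no reset: what is moved stays moved. The work goes in short steps, Python scripts to look and compute and a tool call to move; the robot and the scene stay as the last step left them, time stands still between calls to the robot, and variables do not carry over. Pictures are saved under pics/ and viewed, at most 10 in all, crops included, and the job is handed in when it is done.

Besides the shell and the picture viewer there is one more tool, called after "Request:" as name([rows], argument=value, ...), one row to a line, values as JSON. arm_command: Moves the arm, as the interface text tells. Its arguments: {"type":"object","properties":{"commands":{"type":"array","items":{"type":"array","items":{"type":"array","items":{"type":"number"}}}},"force":{"type":"number"}},"required":["commands"]}

```bash
ls; mkdir -p pics
python3 - <<'E'
from cell import sensors,camera,camera_model
import cv2
s=sensors.state();print(s)
for n in("side","top"):
    cv2.imwrite(f"pics/{n}0.png",camera(n)[:,:,::-1]);print(n,camera_model(n))
E
```

```text
pics
{'t': 0.0, 'joint_positions': array([ 5.96791688e+01,  1.79599050e+01,  8.58534045e+01, -1.89441526e-03,
        7.62614096e+01, -1.28003831e+01]), 'dq': array([ 0.01766592, -0.14684718,  0.04044394, -0.00536249,  0.05666701,
        0.00339014]), 'joint_efforts': array([-1.96332221e-04, -4.02208078e+01, -2.52270234e+01,  6.94731460e-02,
        3.51620070e-02, -1.20893128e-04]), 'position': array([157.94492899, 500.41846299, 238.1609312 ]), 'tcp_rot': array([-1.79926730e+02, -1.47604698e-02,  1.62479994e+02]), 'contact_force': array([-0.53356258, -0.4001088 ,  0.43331615]), 'moment': array([-0.01573513, -0.00428573, -0.02551311]), 'grip_force': 0.0, 'width': 0.9980725089584089}
side {'fx': 415.64594347848305, 'fy': 415.64594347848305, 'cx': 282.5002698890668, 'cy': 206.67502282546968, 'D': array([-0.06782122,  0.        ,  0.        ,  0.        ,  0.        ]), 'xyz': array([1317.1650033 , -516.45888275,  846.01608713]), 'attitude': array([53.9545526 ,  0.82579623, 52.0709819 ])}
top {'fx': 410.52974558663, 'fy': 410.52974558663, 'cx': 279.49854131133344, 'cy': 201.9661023579501, 'D': array([-0.06610457,  0.        ,  0.        ,  0.        ,  0.        ]), 'xyz': array([ 383.90008459,   68.97246513, 1065.34193678]), 'attitude': array([ 10.07171279,  -1.89582931, -88.53125024])}
```

View pics/top0.png

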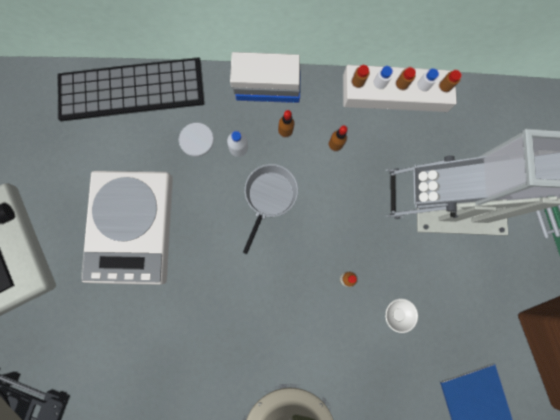

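View pics/side0.png

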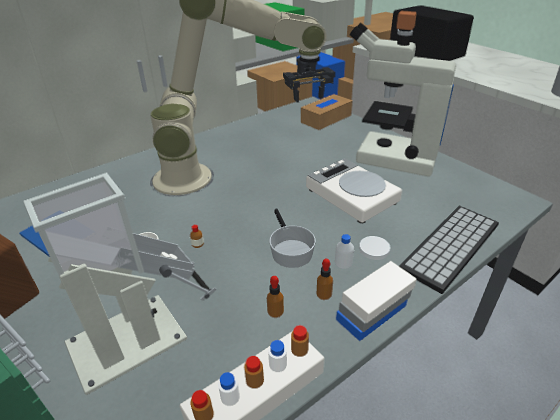

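The top view shows the pan at about (271,190) with its handle running to (247,251). The balance plate is at (124,209), and the push bar is at (393,193) with the dispenser to its right. I'll enlarge those areas.

```bash
cat > h.py <<'E'
import numpy as np,cv2
from scipy.spatial.transform import Rotation as R
from cell import sensors,camera,camera_model
def ray(m,px):
    K=np.array([[m['fx'],0,m['cx']],[0,m['fy'],m['cy']],[0,0,1]])
    u=cv2.undistortPoints(np.array([[px]],float),K,m['D'])[0,0]
    return R.from_euler('xyz',m['attitude'],degrees=True).apply([u[0],-u[1],-1])
def at_z(m,px,z):
    d=ray(m,px);return m['xyz']+d*(z-m['xyz'][2])/d[2]
def proj(m,p):
    q=R.from_euler('xyz',m['attitude'],degrees=True).inv().apply(np.atleast_2d(p)-m['xyz'])*[1,-1,-1]
    K=np.array([[m['fx'],0,m['cx']],[0,m['fy'],m['cy']],[0,0,1]])
    return cv2.projectPoints(q,np.zeros(3),np.zeros(3),K,m['D'])[0][:,0]
E
python3 - <<'E'
import cv2,numpy as np
t=cv2.imread('pics/top0.png')
def c(im,x,y,w,h,s): return cv2.resize(im[y:y+h,x:x+w],None,fx=s,fy=s,interpolation=cv2.INTER_CUBIC)
a=c(t,230,155,80,110,5)   # 400x550 
b=c(t,380,140,80,110,5)
cv2.imwrite('pics/crop1.png',np.hstack([a,b]))
E
```

```text
(no output)
```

View pics/crop1.png

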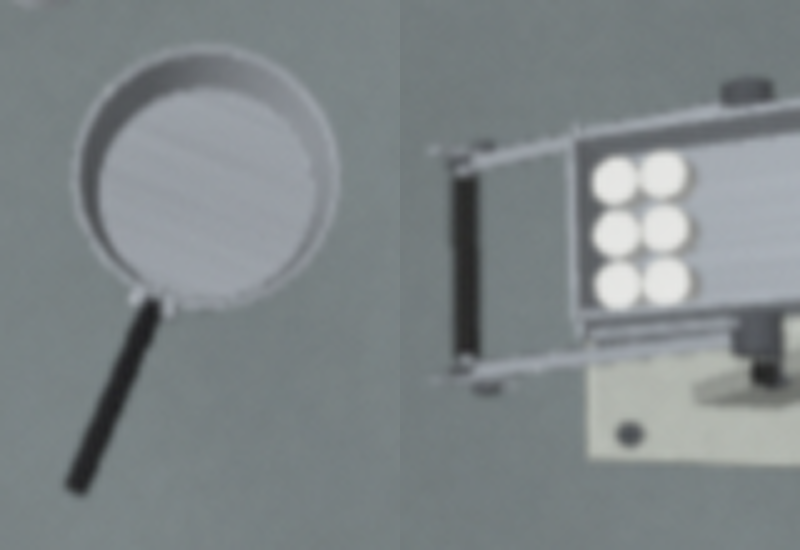

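Run:
```python
from h import *
m=camera_model('top')
P=lambda px,z:at_z(m,px,z).round(1)
print('pan',P((271.2,190.4),55)); print('tip',P((245,253),49),P((260.4,215.4),49))
print('bar',[P(p,84) for p in((392.6,174),(393.6,212))])
print('lip',[P(p,150) for p in((415.2,167.6),(416,204))])
print('foot',[P(p,10) for p in((417.6,205),(417.6,231.4),(508,234))])
print('plate',P((124,209),78)); print('bal corners',[P(p,62) for p in((92,172),(170,172),(162,283),(82,283))])
for n,p,z in(('da',(286,122),60),('db',(339,137),60),('re',(237,145),50),('st',(349,279),72),('ev',(402,316),28),('petri',(196,139),16)):print(n,P(p,z))
print('microscope/left obj',P((45,285),0))
w=camera_model('wrist');print(w)
```

```text
pan [593.1  61.7  55. ]
tip [435.3 121.5  49. ] [529.7  86.8  49. ]
bar [array([ 638.8, -239.5,   84. ]), array([ 542.9, -239.7,   84. ])]
lip [array([ 639.1, -273.3,  150. ]), array([ 552.5, -272.2,  150. ])]
foot [array([ 575.7, -328.6,   10. ]), array([ 505.1, -326.3,   10. ]), array([ 504.3, -576.7,   10. ])]
plate [530.9 418.1  78. ]
bal corners [array([624.6, 513.8,  62. ]), array([630.6, 316.8,  62. ]), array([357. , 316.8,  62. ]), array([350.2, 510.3,  62. ])]
da [773.8  28.9  60. ]
db [ 738.5 -109.    60. ]
re [710.5 153.2  50. ]
st [ 378.6 -131.2   72. ]
ev [ 289.5 -274.    28. ]
petri [734.5 265.8  16. ]
microscope/left obj [339.2 633.7   0. ]
{'fx': 291.27601341063246, 'fy': 291.27601341063246, 'cx': 277.22513694013384, 'cy': 207.1350577428866, 'D': array([0.00234277, 0.        , 0.        , 0.        , 0.        ]), 'xyz': array([ 88.60586316, 523.60520017, 383.43949466]), 'attitude': array([-1.64065424e+01,  3.50899251e-02,  7.24227894e+01])}
```

Request:
arm_command([
  [[-0.6, -0.4, 0, 0, 1], [-1.8, -1.16, 0, 0, 1], [-3.2, -2.06, 0, 0, 1], [-4.6, -2.97, 0, 0, 1], [-6.0, -3.87, 0, 0, 1], [-7.4, -4.78, 0, 0, 1], [-8.8, -5.68, 0, 0, 1], [-10.2, -6.59, 0, 0, 1]],
], force=60)

```text
t: 0.9
position: [352.3, 265.3, 238.6]
tcp_rot: [-180.0, -0.0, 162.5]
contact_force: [0.8, 0.3, 0.9]
width: 1.003
grip_force: 0.0
```

Request:
arm_command([
  [[-1.4, -0.9, 0.5, 1, 1], [-2.8, -1.8, 1.0, 2, 1], [-4.2, -2.7, 1.6, 3, 1], [-5.5, -3.55, 2.2, 3.2, 1], [-6.6, -4.25, 2.5, 3.2, 1], [-7.2, -4.65, 2.7, 3.2, 1], [-7.2, -4.65, 2.7, 3.2, 1], [-7.2, -4.65, 2.7, 3.2, 1]],
])

```text
t: 1.7
position: [487.8, 102.4, 171.3]
tcp_rot: [180.0, -0.0, 159.3]
contact_force: [0.3, -0.1, -0.8]
width: 1.0
grip_force: 0.0
```

Run:
```python
from h import *
s=sensors.state();print(s['t'],s['position'],s['tcp_rot'],s['joint_positions'])
m=camera_model('wrist');cv2.imwrite('pics/w1.png',camera('wrist')[:,:,::-1])
import pickle;pickle.dump(m,open('w1.pkl','wb'));print(m['xyz'],m['attitude'])
print(proj(m,[[593,62,55],[488.2,101.6,49]]))
```

```text
1.7 [487.78524325 102.40727451 171.31835835] [ 1.79994537e+02 -3.05118297e-02  1.59289697e+02] [-1.64472434e+00  1.83621990e+01  9.58615399e+01  1.65868112e-02
  6.58033157e+01 -7.09412224e+01]
[419.75194733 129.21846106 316.56286775] [-1.63918510e+01 -3.47094372e-02  6.92321766e+01]
[[275.70889736 307.45669814]
 [275.42444658 202.18822057]]
```

View pics/w1.png

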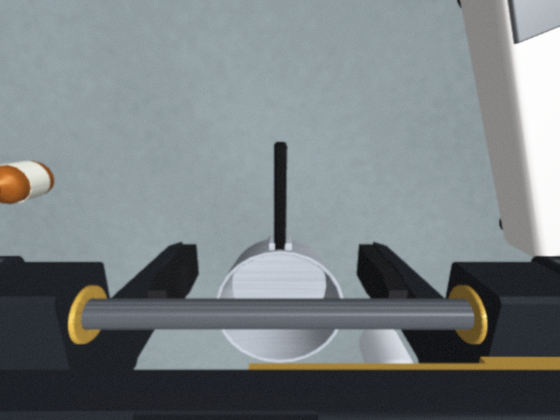

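The wrist view shows the handle running from its outer end at about (280.5,143) to the dish junction at about (281,247). The rim spans x 218–343.

Run:
```python
from h import *
import pickle;m=pickle.load(open('w1.pkl','rb'))
a,b=at_z(m,(280.3,143),49),at_z(m,(281.5,245),49);print(a,b,np.hypot(*(a-b)[:2]),np.degrees(np.arctan2(*(a-b)[1::-1])))
d=(b-a)/np.linalg.norm(b-a);g=a+d*60;print('grip',g,'pan',a+d*172)
print('rim sides',[at_z(m,p,55) for p in((218,307),(343,307))])
```

```text
[438.17701355 125.36158291  49.        ] [531.65223941  91.50833822  49.        ] 99.4165983442248 160.0915000202082
grip [494.59127077 104.93044047  49.        ] pan [599.89788427  66.79230791  49.        ]
rim sides [array([571.16006747,   6.06787305,  55.        ]), array([617.33197168, 127.67246137,  55.        ])]
```

Request:
arm_command([
  [[0, 0.17, 1, -0.4, 1], [0, 0.17, 2.2, -0.4, 1], [0, 0.17, 3.4, -0.4, 1], [0, 0.17, 4.6, -0.4, 1], [0, 0.17, 5.5, -0.4, 1], [0, 0.17, 6.0, -0.4, 1], [0, 0.17, 6.0, -0.4, 1], [0, 0.17, 6.0, -0.4, 0.6]],
])

```text
t: 2.55
position: [490.2, 106.2, 22.3]
tcp_rot: [180.0, 0.1, 159.7]
contact_force: [0.8, -0.6, -0.0]
width: 0.934
grip_force: 0.0
```

Request:
arm_command([
  [[0, 0, 0, 0, 0.3], [0, 0, 0, 0, 0.2], [0, 0, 0, 0, 0.1], [0, 0, 0, 0, 0.05], [0, 0, 0, 0, 0], [0, 0, 0, 0, 0], [0, 0, 0, 0, 0], [0, 0, 0, 0, 0]],
], force=60)

```text
t: 3.35
position: [489.8, 105.7, 21.2]
tcp_rot: [-180.0, -0.0, 159.7]
contact_force: [-0.0, 0.7, -0.1]
width: 0.211
grip_force: 0.0
```

Request:
arm_command([
  [[0, 0, 0, 0, 0], [0, 0, 0, 0, 0], [0, 0, 0, 0, 0], [0, 0, 0, 0, 0], [0, 0, -0.2, 0, 0], [0, 0, -0.5, 0, 0], [0, 0, -0.8, 0, 0], [0, 0, -0.8, 0, 0]],
], force=60)

```text
t: 4.15
position: [490.4, 105.7, 42.5]
tcp_rot: [180.0, 0.1, 159.7]
contact_force: [0.5, 0.1, -2.9]
width: 0.13
grip_force: 60.0
```

Run:
```python
from h import *
s=sensors.state();print(s['t'],s['position'],s['tcp_rot'],s['joint_positions'],s['width'],s['grip_force'],s['contact_force'])
m=camera_model('wrist');w=camera('wrist')[:,:,::-1]
import pickle;pickle.dump(m,open('w2.pkl','wb'))
sd=camera('side')[:,:,::-1];c=cv2.resize(sd[190:300,250:350],None,fx=4,fy=4,interpolation=cv2.INTER_CUBIC)
d=cv2.resize(sd[180:330,0+30:230],None,fx=2,fy=2,interpolation=cv2.INTER_CUBIC)
out=np.zeros((600,800,3),np.uint8);out[:440,:400]=c;out[:300,400:]=d;out[300:600,400:800]=cv2.resize(w,(400,300));cv2.imwrite('pics/g.png',out)
```

```text
4.15 [490.4063372  105.73687153  42.46264869] [1.79959829e+02 1.15433873e-01 1.59686660e+02] [-1.23722182e+00  2.94886572e+01  1.02096779e+02  3.19955717e-04
  4.82923403e+01 -7.09241353e+01] 0.13030537239263762 59.95040372014046 [ 0.46771892  0.07681937 -2.89466963]
```

View pics/g.png

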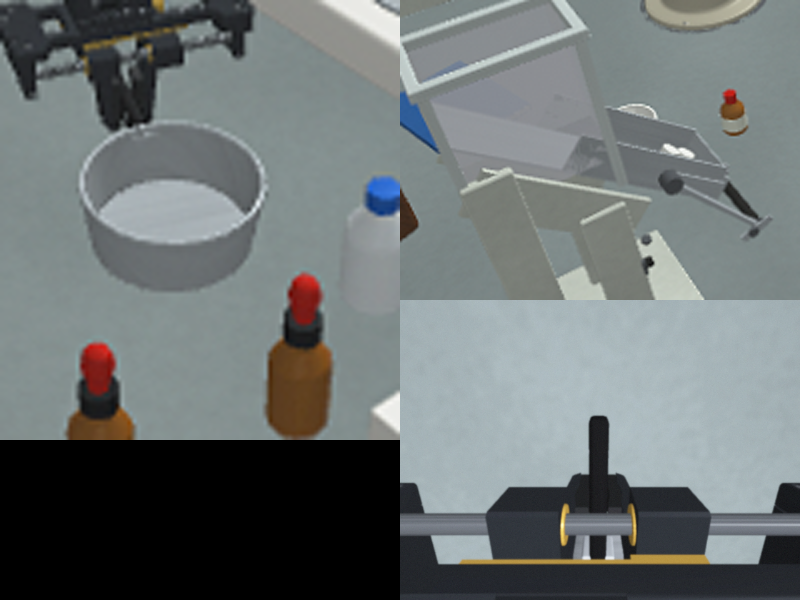

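The pan is gripped with its rim level. The side crop shows the roller from about (727,183) to (758,213), with the lip's corner near (727,165). I'll check the dispenser pose by triangulating between the top and side views.

Run:
```python
from h import *
T,S=camera_model('top'),camera_model('side')
def tri(pt,ps):
    a,b=ray(T,pt),ray(S,ps);A=np.c_[a,-b];x=np.linalg.lstsq(A,S['xyz']-T['xyz'],rcond=None)[0]
    p,q=T['xyz']+a*x[0],S['xyz']+b*x[1];return ((p+q)/2).round(1),np.linalg.norm(p-q).round(1)
c2s=lambda x,y:(30+(x-400)/2,180+y/2)
for p in([[545,-240,84],[637,-240,84]],[[552,-288,150],[636,-288,150]],[[552,-273,150],[636,-273,150]]):
    print(p,[(400+2*(u-30),2*(v-180)) for u,v in proj(S,p)],proj(T,p))
print(tri((392.6,175),c2s(759,213)),tri((393.6,211),c2s(728,184)))
s=cv2.imread('pics/side0.png')[240:300,120:220];t=cv2.imread('pics/top0.png')[150:240,380:460]
o=np.zeros((600,800,3),np.uint8);a=cv2.resize(s,None,fx=5,fy=5,interpolation=cv2.INTER_CUBIC);o[:300,:500]=a
cv2.imwrite('pics/d.png',o[:300,:500])
```

```text
[[545, -240, 84], [637, -240, 84]] [(np.float64(716.9968225399048), np.float64(176.3590037368059)), (np.float64(751.9038055698114), np.float64(217.5366204639853))] [[393.69318181 211.15779736]
 [392.80576109 174.72466818]]
[[552, -288, 150], [636, -288, 150]] [(np.float64(676.7223484111632), np.float64(157.93487709042734)), (np.float64(708.2478166424016), np.float64(196.92415579651856))] [[422.69363253 204.4045749 ]
 [421.35859797 169.13272095]]
[[552, -273, 150], [636, -273, 150]] [(np.float64(687.8083530768025), np.float64(152.73984281985236)), (np.float64(719.7437547411724), np.float64(191.16052846444325))] [[416.36419156 204.20570835]
 [415.12568906 168.89667443]]
(array([ 637.1, -234.3,   88.4]), np.float64(8.4)) (array([ 550.6, -236.8,   72.8]), np.float64(14.4))
```

View pics/d.png

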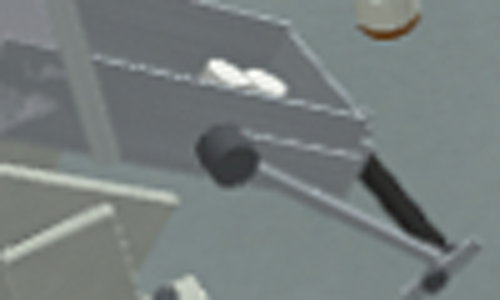

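Bar centre is about (591,-238,84), and the lip is at about (591,-287), consistent with the foot edge at y≈-327. The chute centre is at x≈591. Next I'll carry the pan to in front of the bar.

Request:
arm_command([
  [[-0.3, -0.25, -0.2, 3, 0], [-0.9, -0.7, -0.45, 9, 0], [-1.6, -1.25, -0.7, 16, 0], [-2.4, -1.87, -0.74, 24, 0], [-3.2, -2.5, -0.74, 32, 0], [-4.0, -3.1, -0.74, 40, 0], [-4.6, -3.6, -0.74, 47, 0], [-4.86, -3.79, -0.74, 52, 0]],
])

```text
t: 5.05
position: [571.4, -26.9, 59.3]
tcp_rot: [-180.0, 0.0, 107.3]
contact_force: [0.4, 0.5, -1.5]
width: 0.124
grip_force: 60.0
```

Request:
arm_command([
  [[0, 0, 0, 3, 0], [0, 0, 0, 5.5, 0], [0, 0, 0, 7, 0], [0, 0, 0, 7.7, 0], [0, 0, 0, 7.7, 0], [0, 0, 0, 7.7, 0], [0, 0, 0, 7.7, 0], [0, 0, 0, 7.7, 0]],
])

```text
t: 5.85
position: [570.8, -25.3, 59.7]
tcp_rot: [-180.0, -0.0, 100.0]
contact_force: [-0.6, -0.6, -1.9]
width: 0.128
grip_force: 60.0
```

Run:
```python
from h import *
s=sensors.state();print(s['t'],s['position'],s['tcp_rot'],s['contact_force'],s['moment'],s['grip_force'])
t=camera('top')[:,:,::-1];sd=camera('side')[:,:,::-1]
a=cv2.resize(t[120:240,270:430],None,fx=5,fy=5,interpolation=cv2.INTER_CUBIC)[:,:400*2]
cv2.imwrite('pics/p.png',a)
cv2.imwrite('pics/p_s.png',sd)
```

```text
5.85 [570.81029121 -25.32362909  59.7233144 ] [-1.79999292e+02 -1.79555011e-03  9.99930540e+01] [-0.64908817 -0.5513628  -1.88130231] [1.38777017e-01 1.27731459e-01 1.09088422e-04] 59.95025284588337
```

View pics/p.png

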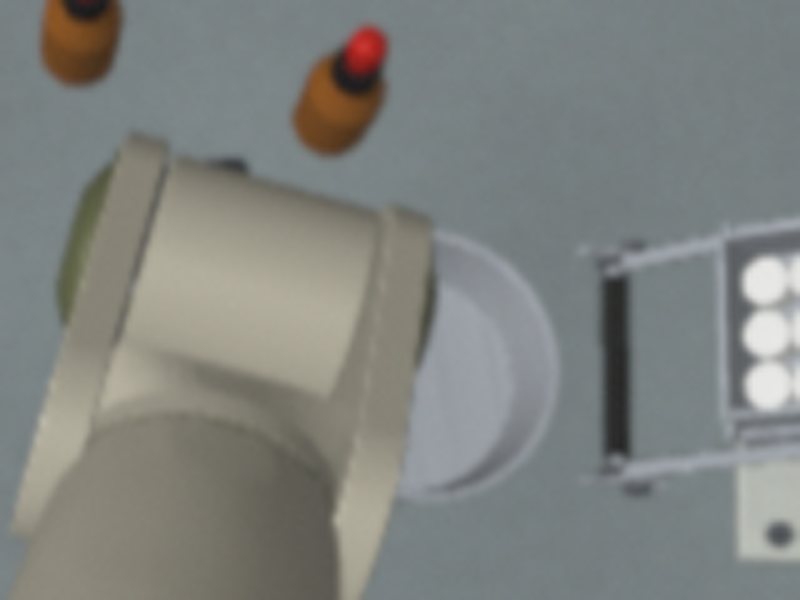

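Run:
```python
from h import *
T=camera_model('top')
for p,z in(((382,193.5),95),((357,166),95),((355,220.5),95),((393.2,173.5),84),((393.6,212),84)):print(p,at_z(T,p,z))
```

```text
(382, 193.5) [ 585.98771579 -208.46196479   95.        ]
(357, 166) [ 653.06961556 -147.30835965   95.        ]
(355, 220.5) [ 517.60695163 -141.33699873   95.        ]
(393.2, 173.5) [ 640.18567195 -241.08539075   84.        ]
(393.6, 212) [ 542.89950559 -239.71892499   84.        ]
```

Request:
arm_command([
  [[-0.2, 0.05, -0.05, 0, 0], [-0.5, 0.02, -0.1, 0, 0], [-0.8, -0.02, -0.1, 0, 0], [-1.0, -0.05, -0.1, 0, 0], [-1.2, -0.09, -0.1, 0, 0], [-1.4, -0.12, -0.1, 0, 0], [-1.6, -0.16, -0.1, 0, 0], [-1.8, -0.2, -0.1, 0, 0]],
])

```text
t: 6.75
position: [573.6, -70.7, 62.1]
tcp_rot: [-180.0, -0.0, 100.0]
contact_force: [-0.2, 4.3, -1.2]
width: 0.13
grip_force: 60.0
```

Request:
arm_command([
  [[-0.2, -0.035, 0, 0, 0], [-0.4, -0.07, 0, 0, 0], [-0.6, -0.105, 0, 0, 0], [-0.8, -0.14, 0, 0, 0], [-1.0, -0.175, 0, 0, 0], [-1.2, -0.21, 0, 0, 0], [-1.4, -0.245, 0, 0, 0], [-1.4, -0.245, 0, 0, 0]],
])

```text
t: 7.55
position: [573.7, -106.8, 62.2]
tcp_rot: [180.0, 0.0, 99.9]
contact_force: [-0.6, 4.0, -1.3]
width: 0.124
grip_force: 59.9
```

Request:
arm_command([
  [[-0.12, -0.02, 0, 0, 0], [-0.24, -0.04, 0, 0, 0], [-0.36, -0.06, 0, 0, 0], [-0.46, -0.08, 0, 0, 0], [-0.54, -0.09, 0, 0, 0], [-0.6, -0.1, 0, 0, 0], [-0.6, -0.1, 0, 0, 0], [-0.6, -0.1, 0, 0, 0]],
])

```text
t: 8.35
position: [573.9, -121.3, 62.2]
tcp_rot: [-180.0, 0.0, 100.0]
contact_force: [-1.3, 3.3, -1.1]
width: 0.125
grip_force: 59.9
```

Request:
arm_command([
  [[-0.04, -0.007, 0, 0, 0], [-0.08, -0.014, 0, 0, 0], [-0.12, -0.02, 0, 0, 0], [-0.16, -0.028, 0, 0, 0], [-0.2, -0.035, 0, 0, 0], [-0.2, -0.035, 0, 0, 0], [-0.2, -0.035, 0, 0, 0], [-0.2, -0.035, 0, 0, 0]],
])

```text
t: 9.15
position: [573.9, -126.4, 62.2]
tcp_rot: [-180.0, 0.0, 100.0]
contact_force: [-1.1, 4.6, -1.9]
width: 0.123
grip_force: 59.9
```

Request:
arm_command([
  [[-0.03, -0.005, 0, 0, 0], [-0.06, -0.01, 0, 0, 0], [-0.09, -0.015, 0, 0, 0], [-0.12, -0.02, 0, 0, 0], [-0.12, -0.02, 0, 0, 0], [-0.12, -0.02, 0, 0, 0], [-0.12, -0.02, 0, 0, 0], [-0.12, -0.02, 0, 0, 0]],
])

```text
t: 9.95
position: [573.9, -129.4, 62.2]
tcp_rot: [-180.0, 0.0, 100.0]
contact_force: [-1.1, 4.8, -1.2]
width: 0.127
grip_force: 59.9
```

Request:
arm_command([
  [[-0.03, -0.005, 0, 0, 0], [-0.06, -0.01, 0, 0, 0], [-0.09, -0.015, 0, 0, 0], [-0.12, -0.02, 0, 0, 0], [-0.12, -0.02, 0, 0, 0], [-0.12, -0.02, 0, 0, 0], [-0.12, -0.02, 0, 0, 0], [-0.12, -0.02, 0, 0, 0]],
])

```text
t: 10.75
position: [573.9, -132.4, 62.2]
tcp_rot: [-180.0, -0.0, 100.0]
contact_force: [-0.8, 3.3, -2.9]
width: 0.127
grip_force: 59.9
```

Request:
arm_command([
  [[-0.04, -0.007, 0, 0, 0], [-0.08, -0.014, 0, 0, 0], [-0.12, -0.02, 0, 0, 0], [-0.12, -0.02, 0, 0, 0], [-0.12, -0.02, 0, 0, 0], [-0.12, -0.02, 0, 0, 0], [-0.12, -0.02, 0, 0, 0], [-0.12, -0.02, 0, 0, 0]],
])

```text
t: 11.55
position: [574.0, -135.5, 62.2]
tcp_rot: [-180.0, 0.0, 100.0]
contact_force: [-0.9, 4.1, -1.6]
width: 0.126
grip_force: 59.9
```

Request:
arm_command([
  [[-0.04, -0.007, 0, 0, 0], [-0.08, -0.014, 0, 0, 0], [-0.12, -0.02, 0, 0, 0], [-0.12, -0.02, 0, 0, 0], [-0.12, -0.02, 0, 0, 0], [-0.12, -0.02, 0, 0, 0], [-0.12, -0.02, 0, 0, 0], [-0.12, -0.02, 0, 0, 0]],
])

```text
t: 12.35
position: [573.9, -138.3, 62.2]
tcp_rot: [-180.0, -0.0, 100.0]
contact_force: [-0.4, 5.7, -2.0]
width: 0.124
grip_force: 59.9
```

Run:
```python
from h import *
for i in range(3):
  s=sensors.state();print(s['t'],s['position'],s['contact_force'])
  t=camera('top')[:,:,::-1]
sd=camera('side')[:,:,::-1]
o=np.zeros((600,800,3),np.uint8)
o[:400,:800]=cv2.resize(t[140:240,300:500],None,fx=4,fy=4,interpolation=cv2.INTER_CUBIC)
cv2.imwrite('pics/q.png',np.vstack([o[:360],cv2.resize(sd[220:300,100:280],(540,240),interpolation=cv2.INTER_CUBIC).copy() if 0 else np.pad(cv2.resize(sd[220:300,100:280],(540,240),interpolation=cv2.INTER_CUBIC),((0,0),(0,260),(0,0)))]))
```

```text
12.35 [ 573.93324507 -138.28149884   62.1973937 ] [-0.44110786  5.67426388 -2.02605173]
12.4 [ 573.93947913 -138.29145647   62.20171258] [-0.54870038  6.33958315 -2.73331737]
12.45 [ 573.92863661 -138.30276059   62.20411306] [ 0.09932845  6.14428696 -1.84532276]
```

View pics/q.png

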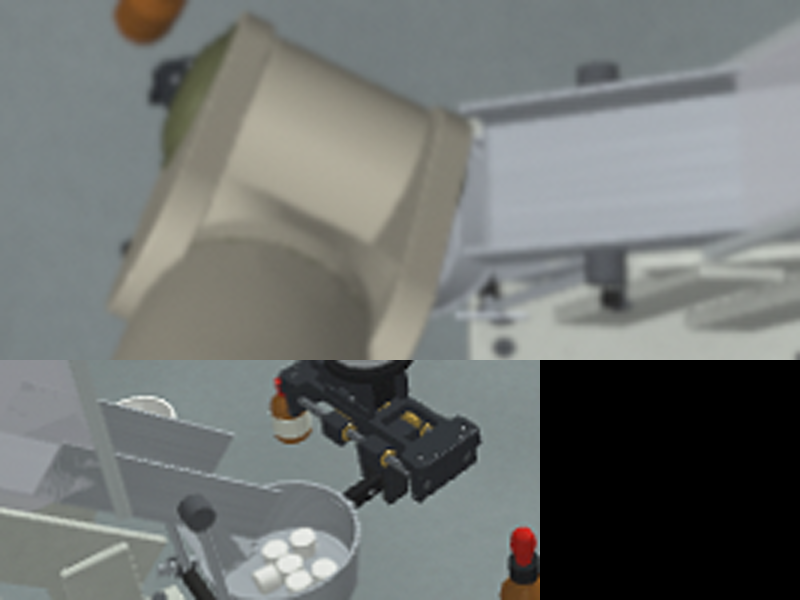

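All six cylinders lie in the pan and the chute is empty. Force has just started to rise, from about 4 to 6 N. I'll push 2.5 mm further to be sure of the stop, then hold.

Request:
arm_command([
  [[-0.04, -0.007, 0, 0, 0], [-0.08, -0.014, 0, 0, 0], [-0.1, -0.018, 0, 0, 0], [-0.1, -0.018, 0, 0, 0], [-0.1, -0.018, 0, 0, 0], [-0.1, -0.018, 0, 0, 0], [-0.1, -0.018, 0, 0, 0], [-0.1, -0.018, 0, 0, 0]],
])

```text
t: 13.35
position: [573.8, -140.1, 62.1]
tcp_rot: [-180.0, -0.1, 100.0]
contact_force: [-0.5, 9.8, -1.6]
width: 0.126
grip_force: 59.9
```

Stop confirmed at about 10 N. Now I'll back out smoothly.

Request:
arm_command([
  [[0.08, 0.014, 0, 0, 0], [0.24, 0.04, 0, 0, 0], [0.48, 0.085, 0, 0, 0], [0.76, 0.134, 0, 0, 0], [1.06, 0.187, 0, 0, 0], [1.38, 0.243, 0, 0, 0], [1.72, 0.303, 0, 0, 0], [2.06, 0.363, 0, 0, 0]],
])

```text
t: 14.15
position: [574.1, -88.1, 62.3]
tcp_rot: [180.0, 0.0, 100.0]
contact_force: [-0.6, 2.2, -1.6]
width: 0.13
grip_force: 60.0
```

Request:
arm_command([
  [[0.34, 0.06, 0, 0, 0], [0.7, 0.12, 0, 0, 0], [1.06, 0.187, 0, 0, 0], [1.42, 0.25, 0, 0, 0], [1.8, 0.317, 0, 0, 0], [2.2, 0.388, -0.05, 0, 0], [2.6, 0.458, -0.15, 0, 0], [3.0, 0.529, -0.3, 0, 0]],
])

```text
t: 14.95
position: [573.9, -11.8, 69.9]
tcp_rot: [-180.0, -0.0, 100.0]
contact_force: [0.3, 0.1, -3.1]
width: 0.127
grip_force: 60.0
```

Request:
arm_command([
  [[0.39, -0.07, -0.2, -1, 0], [0.82, -0.15, -0.4, -3, 0], [1.29, -0.24, -0.6, -6, 0], [1.81, -0.34, -0.8, -9.5, 0], [2.35, -0.44, -1.0, -13, 0], [2.93, -0.54, -1.2, -17, 0], [3.58, -0.66, -1.4, -21, 0], [4.31, -0.8, -1.6, -25, 0]],
])

```text
t: 15.75
position: [535.1, 90.8, 110.3]
tcp_rot: [180.0, 0.0, 125.2]
contact_force: [0.5, 0.2, -2.0]
width: 0.124
grip_force: 60.0
```

Request:
arm_command([
  [[0.76, 0.2, -0.2, -4.5, 0], [1.74, 0.45, -0.4, -9, 0], [2.8, 0.72, -0.6, -14, 0], [3.9, 1.01, -0.75, -19, 0], [5.05, 1.3, -0.85, -24.5, 0], [6.19, 1.6, -0.95, -30, 0], [7.34, 1.89, -1.0, -35, 0], [8.48, 2.19, -1.0, -40, 0]],
])

```text
t: 16.55
position: [458.0, 296.5, 135.4]
tcp_rot: [180.0, 0.0, 165.3]
contact_force: [1.1, -0.1, -2.7]
width: 0.125
grip_force: 60.0
```

Request:
arm_command([
  [[0.56, 0.79, 0, -5, 0], [1.07, 1.5, 0, -9.5, 0], [1.53, 2.14, 0, -13.5, 0], [1.91, 2.68, 0, -17, 0], [2.22, 3.11, 0, -20, 0], [2.42, 3.39, 0, -22.5, 0], [2.52, 3.53, 0, -24, 0], [2.55, 3.57, 0, -25, 0]],
])

```text
t: 17.35
position: [420.4, 397.9, 134.7]
tcp_rot: [-180.0, -0.0, -169.9]
contact_force: [-0.5, -0.3, -3.0]
width: 0.128
grip_force: 59.9
```

Run:
```python
from h import *
s=sensors.state();print(s['t'],s['position'],s['tcp_rot'],s['contact_force'])
t=camera('top')[:,:,::-1];sd=camera('side')[:,:,::-1]
a=cv2.resize(t[150:300,60:210],(600,600),interpolation=cv2.INTER_CUBIC)
b=cv2.resize(sd[150:250,290:430],(280,200),interpolation=cv2.INTER_CUBIC)
o=np.zeros((600,800,3),np.uint8);o[:,:500]=a[:,:500];o[:200,500:780]=b;cv2.imwrite('pics/b.png',o)
```

```text
17.35 [420.44640116 397.92166293 134.74444618] [-1.79992079e+02 -3.13462184e-03 -1.69933101e+02] [-0.52088056 -0.32777595 -3.00393055]
```

View pics/b.png

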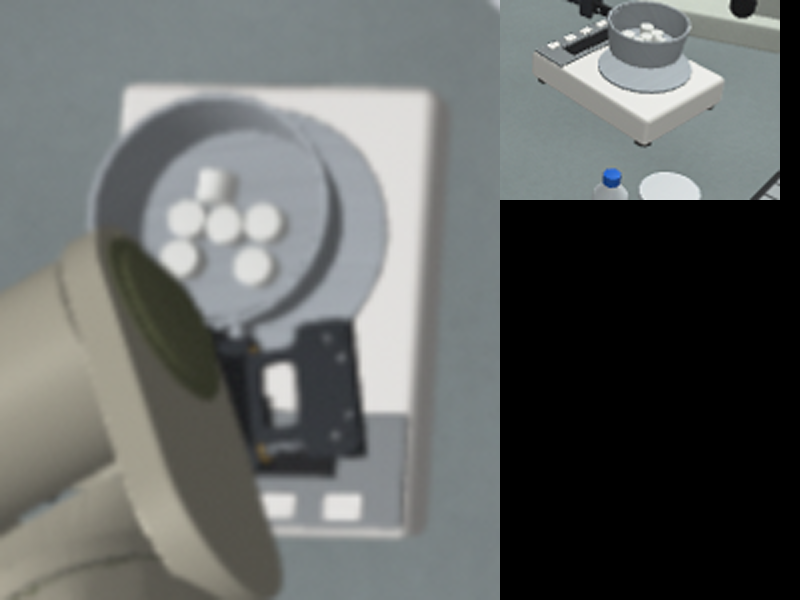

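The view shows all six cylinders in the pan. The rim centre is near (216,212) in the crop, which is (114,203) in the full image. I'll fit the plate from the first top picture and the rim now.

Run:
```python
from h import *
T=camera_model('top')
im=cv2.imread('pics/top0.png',0)[160:260,75:180];g=cv2.resize(im,None,fx=6,fy=6,interpolation=cv2.INTER_CUBIC)
c=cv2.HoughCircles(g,cv2.HOUGH_GRADIENT,1,50,param1=80,param2=25,minRadius=170,maxRadius=225)
for x in c[0][:3]:
    p=(75+x[0]/6-.4,160+x[1]/6-.4);print(p,x[2]/6,at_z(T,p,78))
def circ(c,r):
    a=np.linspace(0,2*np.pi,200);return np.mean(proj(T,np.c_[c[0]+r*np.cos(a),c[1]+r*np.sin(a),0*a+c[2]]),0)
g=cv2.imread('pics/b.png',0)[:,:500]
c=cv2.HoughCircles(g,cv2.HOUGH_GRADIENT,1,50,param1=80,param2=20,minRadius=112,maxRadius=140)
for x in c[0][:4]:
    p=(60+x[0]/4-.4,150+x[1]/4-.4);print(p,x[2]/4,at_z(T,p,168.5))
```

```text
Traceback (most recent call last):
TypeError: 'NoneType' object is not subscriptable
```

Run:
```python
from h import *
T,S=camera_model('top'),camera_model('side')
# plate: fit (x,y) maximising gradient along projected 80 mm circle at z=78, in both cameras; rim likewise now
from scipy.ndimage import map_coordinates
a=np.linspace(0,2*np.pi,180,endpoint=False)
def score(g,M,c,r,z):
    s=0
    f=lambda q:map_coordinates(g,proj(M,np.c_[c[0]+q*np.cos(a),c[1]+q*np.sin(a),0*a+z])[:,::-1].T,order=1)
    return np.abs(f(r+3)-f(r-3)).clip(0,40).mean()
def fit(name,M,c0,r,z,w=10):
    g=cv2.imread(name,0).astype(float)
    return max((score(g,M,(c0[0]+i,c0[1]+j),r,z),c0[0]+i,c0[1]+j) for i in range(-w,w+1) for j in range(-w,w+1))
print('top plate',fit('pics/top0.png',T,(531,417),80,78));print('side plate',fit('pics/side0.png',S,(531,417),80,78))
t=camera('top')[:,:,::-1];cv2.imwrite('pics/b_t.png',t);sd=camera('side')[:,:,::-1];cv2.imwrite('pics/b_s.png',sd)
for dz in(0,-3,-6):print('rim',dz,fit('pics/b_t.png',T,(531,417),68,168.5+dz,14),fit('pics/b_s.png',S,(531,417),68,168.5+dz,14))
```

```text
top plate (np.float64(40.0), 533, 418)
side plate (np.float64(34.17463943241143), 539, 418)
rim 0 (np.float64(31.812737022402143), 530, 409) (np.float64(31.672941596877628), 538, 410)
rim -3 (np.float64(31.700782735995542), 530, 410) (np.float64(32.132975613599854), 534, 414)
rim -6 (np.float64(31.80222925573761), 531, 411) (np.float64(32.54345821716785), 531, 418)
```

Request:
arm_command([
  [[-0.05, 0.08, 0.1, 0, 0], [-0.12, 0.2, 0.3, 0, 0], [-0.18, 0.29, 0.55, 0, 0], [-0.18, 0.31, 0.8, 0, 0], [-0.18, 0.31, 1.0, 0, 0], [-0.18, 0.31, 1.13, 0, 0], [-0.18, 0.31, 1.2, 0, 0], [-0.18, 0.31, 1.2, 0, 0]],
])

```text
t: 18.35
position: [423.6, 406.2, 104.6]
tcp_rot: [-180.0, -0.0, -170.0]
contact_force: [0.3, 1.2, -2.8]
width: 0.124
grip_force: 60.0
```

Request:
arm_command([
  [[0, 0, 0.03, 0, 0], [0, 0, 0.06, 0, 0], [0, 0, 0.09, 0, 0], [0, 0, 0.12, 0, 0], [0, 0, 0.15, 0, 0], [0, 0, 0.15, 0, 0], [0, 0, 0.15, 0, 0], [0, 0, 0.15, 0, 0]],
])

```text
t: 19.15
position: [423.7, 406.3, 101.0]
tcp_rot: [180.0, 0.0, -170.0]
contact_force: [-1.1, 0.2, -0.9]
width: 0.124
grip_force: 60.0
```

Request:
arm_command([
  [[0, 0, 0.01, 0, 0], [0, 0, 0.02, 0, 0], [0, 0, 0.03, 0, 0], [0, 0, 0.04, 0, 0], [0, 0, 0.04, 0, 0], [0, 0, 0.04, 0, 0], [0, 0, 0.04, 0, 0], [0, 0, 0.04, 0, 0]],
])

```text
t: 19.95
position: [423.6, 406.3, 100.0]
tcp_rot: [180.0, -0.0, -170.0]
contact_force: [-2.2, 0.2, -0.4]
width: 0.125
grip_force: 60.0
```

Run:
```python
from h import *
F=[]
for i in range(5):
  s=sensors.state();F.append(np.r_[s['contact_force'],s['moment'],s['position'][2]]);camera('side')
print(np.mean(F,0).round(2))
```

```text
[-1.27  0.1  -0.79 -0.    0.23  0.   99.98]
```

Request:
arm_command([
  [[0, 0, 0.01, 0, 0], [0, 0, 0.02, 0, 0], [0, 0, 0.03, 0, 0], [0, 0, 0.03, 0, 0], [0, 0, 0.03, 0, 0], [0, 0, 0.03, 0, 0], [0, 0, 0.03, 0, 0], [0, 0, 0.03, 0, 0]],
])

```text
t: 21.0
position: [423.6, 406.3, 99.2]
tcp_rot: [180.0, 0.0, -170.0]
contact_force: [-2.4, -0.4, -0.6]
width: 0.128
grip_force: 60.0
```

Run:
```python
from h import *
F=[]
for i in range(5):
  s=sensors.state();F.append(np.r_[s['contact_force'],s['moment'],s['position'][2]]);camera('side')
print(np.mean(F,0).round(2))
```

```text
[-1.560e+00 -2.900e-01 -3.000e-01 -1.000e-02  2.100e-01  2.000e-02
  9.923e+01]
```

Request:
arm_command([
  [[0, 0, 0, 0, 0], [0, 0, 0, 0, 0.14], [0, 0, 0, 0, 0.17], [0, 0, 0, 0, 0.22], [0, 0, 0, 0, 0.3], [0, 0, 0, 0, 0.4], [0, 0, 0, 0, 0.5], [0, 0, 0, 0, 0.5]],
], force=5)

```text
t: 22.05
position: [423.6, 406.3, 99.2]
tcp_rot: [180.0, -0.0, -170.0]
contact_force: [0.3, 0.1, 0.8]
width: 0.497
grip_force: 0.0
```

Request:
arm_command([
  [[0, 0, 0, 0, 0.5], [0, 0, 0, 0, 0.5], [0, 0, -0.3, 0, 0.5], [0, 0, -0.8, 0, 0.5], [0, 0, -1.6, 0, 0.5], [0, 0, -2.6, 0, 0.5], [0, 0, -3.6, 0, 0.5], [0, 0, -4.0, 0, 0.5]],
])

```text
t: 22.85
position: [424.3, 406.8, 202.7]
tcp_rot: [179.9, 0.3, -170.0]
contact_force: [0.5, 0.0, 0.6]
width: 0.499
grip_force: 0.0
```

Request:
arm_command([
  [[0.3, 0, -0.4, 0, 0.5], [1.0, 0, -0.8, 0, 0.5], [2.0, 0, -0.8, 0, 0.5], [3.2, 0, -0.8, 0, 0.5], [4.4, 0, -0.8, 0, 0.5], [5.2, 0, -0.8, 0, 0.5], [5.6, 0, -0.8, 0, 0.5], [5.6, 0, -0.8, 0, 0.5]],
])

```text
t: 23.65
position: [284.9, 381.9, 219.3]
tcp_rot: [-180.0, -0.0, -170.0]
contact_force: [0.5, 0.4, -0.3]
width: 0.5
grip_force: 0.0
```

Run:
```python
from h import *
s=sensors.state();print(s['t'],s['position'],s['contact_force'],s['width'])
t=camera('top')[:,:,::-1];sd=camera('side')[:,:,::-1];cv2.imwrite('pics/f_t.png',t)
o=np.zeros((600,800,3),np.uint8)
o[:320,:400]=cv2.resize(t[150:270,60:210],(400,320),interpolation=cv2.INTER_CUBIC)
o[:280,400:792]=cv2.resize(sd[150:250,290:430],(392,280),interpolation=cv2.INTER_CUBIC)
o[320:600,:373]=cv2.resize(t,(373,280));o[300:600,400:]=cv2.resize(sd,(400,300));cv2.imwrite('pics/f.png',o)
```

```text
23.65 [284.86466626 381.90458089 219.2604923 ] [ 0.51179403  0.35510256 -0.30899573] 0.49991673171482026
```

View pics/f.png

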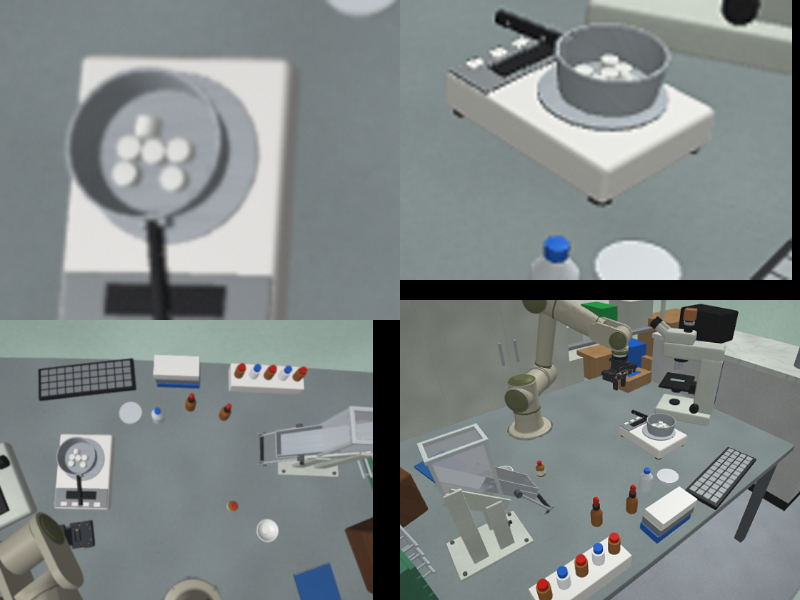

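The pan stands on the plate holding all six cylinders, and the glassware hasn't moved. I'll check the centring numerically.

Run:
```python
from h import *
from scipy.ndimage import map_coordinates
T=camera_model('top');a=np.linspace(0,2*np.pi,180,endpoint=False);g=cv2.imread('pics/f_t.png',0).astype(float)
def sc(c,r,z):
    f=lambda q:map_coordinates(g,proj(T,np.c_[c[0]+q*np.cos(a),c[1]+q*np.sin(a),0*a+z])[:,::-1].T,order=1)
    return np.abs(f(r+3)-f(r-3)).clip(0,40).mean()
for r,z in((68,133),(58,84)):print(max((sc((533+i,418+j),r,z),533+i,418+j) for i in range(-14,15) for j in range(-14,15)))
print(proj(T,[[533+80,418,78],[533,418-80,78],[533-68,418,133],[533,418-68,133],[533,418+68,133],[533+68,418,133]]).round(1))
```

```text
(np.float64(34.67746983928855), 536, 418)
(np.float64(33.77591571398299), 535, 422)
[[127.1 176.1]
 [156.8 209.2]
 [113.3 233.8]
 [145.4 205.2]
 [ 87.  203.4]
 [118.9 175.5]]
```

The pan is centred on the plate to within about 3 mm.

```bash
python3 -c "
from cell import ticket
print(ticket.sign_off())"
```

```text
the job is handed in; nothing more can be done
None
```

The job is handed in: all six cylinders are in the pan, which stands free within about 3 mm of the plate's centre, after the bar was pushed to its stop (about 10 N), with nothing spilled and the other glassware unmoved.

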